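# Roll five shield lids home on a reworked radio board

## Robot

A 6-joint arm with a two-finger parallel gripper is mounted at the origin on a cart in front of the work surface, level with it; the furniture and walls round the work are solid. World frame = base frame: x ahead of the robot, y to its left, z up, the work surface at z = 0. Lengths are in m, angles in rad, forces in N, time in s.
With the tool pointing down it reaches from about 0.225 to 0.875 m from the base axis. Payload 3.4 kg.
Tool frame: the origin (TCP) lies at the very end of the fingers, on their centre line; the grasp point (between the pads) lies 19 mm behind it (manip.hold_point_z is the distance from the TCP to the grasp point, in m); z points along the fingers, x is the direction in which the jaws open and shut, and the axes are right-handed (so a half turn about z gives the same grasp; the last joint's range is limited). The gripper opens to 85 mm and grips with 20 to 120 N. Pads are 22 mm wide; open, the fingers measure 114 mm over their backs; the gripper's body (76 mm by 85 mm) begins 54 mm behind the grasp point. The pads swing forward as they close: fully open they stand 13 mm farther back than shut.
Start: joints at [-1.397, 0.276, 1.505, -0, 1.361, -0.121], TCP at [0.167, -0.55, 0.231] pointing down, gripper open.
Joint ranges: [-2.89, 2.89], [-0.75, 2.08], [0.22, 2.7], [-1.18, 4.32], [0.11, 2.71], [-2.7, 2.7]. Speed limits (rad/s): [2.57, 2.57, 3.14, 3.14, 3.14, 3.14].

## Interface

Orientations are given as a unit quaternion [w, x, y, z].
In Python, from rig import telemetry, cams, manip, finder gives the robot as it stands. The module is installed in compiled form; this text tells all that it offers.
- The arm moves only by the tool carry_out, never from a script. Its argument "rows" is a list that holds one entry, the list of rows, each a list of 5 numbers: the gripper's target within -1 to 1 (fully open at 1, half-way at 0, shut at -1), then the shift along the world's x, y, z in cm, then the turn about the world's z in rad. A call has 1 to 12 rows; each row shifts and turns the commanded pose from where the row before left it; what a row does not reach is not made up. A row lasts 1/10 s, in which the tool goes at most 50 mm and 8.59 degrees, less where a joint would pass 70% of its speed; a pose out of reach is approached as far as the arm can. A call with a gripper value outside its range is refused whole. The fingers move at their own pace and stop on an object; "force" is the grip in N (left out, the last holds). Time passes only in rows, so rows that do not move let the fingers close. It gives the time, the measured TCP pose, the force and the opening at its end, in the units of the state.
- telemetry.get_state(): the state, without advancing time (a new reading comes with each control period).
- cams.get_image(name): name is "side" or "top"; returns a dict with "image" (384x512x3 uint8, red, green, blue), "camera_matrix" (3x3 intrinsics, pixels), "eye" and "attitude" of the camera in the world. Camera axes: x right, y down, z forward; pixel columns grow to the right and rows downward; lengths in m; the calibration is good to about 2 mm. A picture is of the moment at which its call begins. There is no depth.
- manip.sign_off(): hands the job in, once; it reports no verdict.
Trained networks look in a picture, given as the dict that the camera call returned (one of the last four; its "shot" number tells which), for a name from the list of things; names that differ only in an ending like _2 or _b are one class to them, and where a whole thing is asked for, a point or a joint stands for the part that bears it (a point fixed in the world has none). Each returns a list of dicts, best first, with "confidence" (0 to 1); they miss things now and then, are a little off and sometimes report something else, mostly with a low value. They report only what shows in the picture. A call takes as long as a camera call.
- finder.boxes_of(picture, thing): "xy" ([column, row] in pixels, amid what is visible of it).
The state is a dict: "clock": time; "qpos": joint angles; "qd": joint speeds; "effort": joint torques, N m; "position": TCP position; "ee_rot": TCP orientation; "contact_force": force on the tool from outside, world axes, zero at the start; "moment": the same for the moment, N m; "width": finger opening in m.
Only numpy, scipy, OpenCV 4.12 (cv2) and the standard library are available. Lean on these libraries where they do the work, as an engineer would, in place of code of your own. Each camera call takes 0.05 s, during which the arm holds its last target.

## Task

The radio board in the holder has been reworked and its five shield lids are laid back on, still standing proud of their frames. Take the hand roller from its rack and roll along the row with a steady, moderate push, firm enough to snap every lid fully home but never over 22 N on the board, and without lifting the roller off the row between the first lid and the last. Touch the lids with the roller only, hang the roller back in its rack when all five are home, and leave the other things on the bench where they lie.

Things in the scene. Friction and masses are not known exactly. Their poses are not given: they have to be found in the camera images.
- roller: hand roller with a red drum, upright in its rack, about 0.3 kg. Origin: middle of the drum, on its axle. x along the axle, z up the grip; it rolls along y, either way. Drum: 36 mm diameter, 44 mm long along x, turns freely. Over it a flat steel shoulder, 78 mm along x, 40 mm along y, from 22 to 30 mm above the origin, on which fingertips may rest.
- roller_grip (a point): middle of the roller's pale wooden grip, 55 mm above the middle of the drum. The grip stands on the shoulder, from 30 to 80 mm above the origin of the roller; 34 mm along the roller's x, 24 mm along its y: take it across the two flat sides that face +y and -y. Axes as the roller's.
- rack: rack of the roller, fixed on the bench. Origin: centre of its underside; axes as those of the roller hanging in it. Black foot 100 (x) x 74 mm (y); two steel cheeks across x, 66 mm apart inside, 8 mm thick, tops 54 mm up, on which the ends of the roller's shoulder rest. Behind it, from x = 0.48 m, stand controllers 165 mm tall, and between rack and holder, from x = 0.52 m, a parts box 130 mm tall: carry the roller round in front of them.
- rack_seat (a point): the point in the rack, 32 mm above the bench, where the roller's origin is when it hangs home. Play there is 3 mm to each side along x (yoke, 60 mm wide, between the cheeks) and 4 mm along y (shoulder between the lips, which rise 9 mm above the cheek tops). Lift out straight up, lower straight down. Axes as the rack's.
- holder: board holder, fixed on the bench. Origin: centre of its underside. Grey base 92 mm along x, 250 mm along y, 12 mm thick; at each end of y an aluminium jaw (top 38 mm up, 97 to 111 mm from the centre) with a brass thumb screw. The green board, 64 x 186 mm, lies along y on a black sponge. The line of five silvery lids runs along y.
- row_middle (a point): middle of the row of lids, 33 mm above the bench, the nominal height of the lid tops when home (proud: 3 mm more); axes as the holder's. Lids are 36 mm along x, 31 mm along y. How the board was clamped is not measured: it may sit up to 4 mm higher or lower and slope along y by up to 3 degrees either way. It gives by about 1 mm per 30 N.
- lid_1 (a joint): shield lid number 1 of 5, centred at y = -64 mm of the holder: how far it has been pressed down, m; near 0 is proud, 0.003 is fully home. It takes about 10 N to press down and stays where it has been pushed.
- lid_2 (a joint): shield lid number 2 of 5, centred at y = -32 mm of the holder: how far it has been pressed down, m; near 0 is proud, 0.003 is fully home. It takes about 10 N to press down and stays where it has been pushed.
- lid_3 (a joint): shield lid number 3 of 5, centred at y = +0 mm of the holder: how far it has been pressed down, m; near 0 is proud, 0.003 is fully home. It takes about 10 N to press down and stays where it has been pushed.
- lid_4 (a joint): shield lid number 4 of 5, centred at y = +32 mm of the holder: how far it has been pressed down, m; near 0 is proud, 0.003 is fully home. It takes about 10 N to press down and stays where it has been pushed.
- lid_5 (a joint): shield lid number 5 of 5, centred at y = +64 mm of the holder: how far it has been pressed down, m; near 0 is proud, 0.003 is fully home. It takes about 10 N to press down and stays where it has been pushed.
- spudger: black nylon pry tool, 115 x 12 x 5 mm, bystander
- tweezers: black bent tweezers, 125 x 11 x 9 mm, bystander
- cutters: cutters with blue grips, 126 x 48 x 12 mm, bystander
- screwdriver: screwdriver with a blue handle, 139 x 15 x 13 mm, bystander
- flux_syringe: syringe with orange filling, lying, 136 x 26 x 22 mm, bystander
- module: small green circuit board with parts on it, 46 x 64 x 15 mm, bystander
- kapton_roll: roll of orange tape lying flat, 54 x 54 x 12 mm, bystander

How it is judged:
By the outcome, as a careful person would: the job done as asked, in the order asked, and still so for the second after the job is handed in, with the robot touching nothing.
It also fails if it takes over 72 s, if anything falls off the work surface, if the arm or the gripper's body presses on something with over 40 N, if the wrist force passes 120 N, or if a joint passes its speed limit or range.

## Working session

There is one attempt and no reset: what is moved stays moved. The work goes in short steps, Python scripts to look and compute and a tool call to move; the robot and the scene stay as the last step left them, time stands still between calls to the robot, and variables do not carry over. Pictures are saved under pics/ and viewed, and the job is handed in when it is done.

Besides the shell and the picture viewer there is one more tool, called after "Emit:" as name(argument=value, ...), one argument or row to a line, values as JSON. carry_out: Moves the arm, as the interface text tells. Its arguments: {"type":"object","properties":{"rows":{"type":"array","items":{"type":"array","items":{"type":"array","items":{"type":"number"}}}},"force":{"type":"number"}},"required":["rows"]}

```bash
mkdir -p pics
cat > h.py <<'E'
import numpy as np, cv2
from rig import telemetry, cams, manip, finder
from scipy.spatial.transform import Rotation as R
def rot(a):
    a=np.array(a,float)
    return a if a.shape==(3,3) else R.from_quat(a[[1,2,3,0]]).as_matrix()
def shot(n,save=None):
    p=cams.get_image(n)
    if save: cv2.imwrite('pics/'+save+'.png',cv2.cvtColor(p['image'],cv2.COLOR_RGB2BGR))
    return p
def ray(p,uv):
    K=np.array(p['camera_matrix']);d=rot(p['attitude'])@np.linalg.inv(K)@np.array([uv[0],uv[1],1.]);return np.array(p['eye']),d
def atz(p,uv,z):
    e,d=ray(p,uv);return e+d*(z-e[2])/d[2]
def proj(p,X):
    K=np.array(p['camera_matrix']);c=(np.atleast_2d(X)-np.array(p['eye']))@rot(p['attitude']);q=c@K.T;return q[:,:2]/q[:,2:]
E
python3 - <<'E'
from h import *
s=telemetry.get_state()
print({k:np.round(v,3).tolist() for k,v in s.items()})
for n in('top','side'):
    p=shot(n,n+'0')
    print(n,p['eye'],np.round(p['attitude'],3),np.round(p['camera_matrix'],1).tolist())
    for t in ['roller','roller_grip','rack','holder','lid_1']:
        print(t,[(np.round(b['xy'],1).tolist(),round(b['confidence'],2)) for b in finder.boxes_of(p,t)][:6])
E
```

```text
{'clock': 0.0, 'qpos': [-1.397, 0.277, 1.506, -0.0, 1.361, -0.121], 'qd': [-0.001, 0.001, 0.002, -0.001, -0.002, -0.002], 'effort': [-0.003, -41.678, -24.581, -0.0, 0.011, 0.0], 'position': [0.167, -0.55, 0.23], 'ee_rot': [-0.001, 0.803, -0.596, -0.001], 'contact_force': [0.673, 0.223, -0.02], 'moment': [-0.012, 0.026, 0.022], 'width': 0.086}
top [0.3479517  0.00205316 1.26963331] [-0.052  0.705 -0.705  0.06 ] [[407.2, 0.0, 249.7], [0.0, 407.2, 190.0], [0.0, 0.0, 1.0]]
roller [([350.7, 239.5], 0.88)]
roller_grip [([349.2, 238.4], 0.61)]
rack [([342.1, 241.2], 0.63), ([354.3, 239.3], 0.62)]
holder [([158.0, 203.1], 0.61)]
lid_1 [([137.8, 204.2], 0.53), ([157.4, 200.3], 0.51), ([146.5, 200.7], 0.48), ([167.5, 199.6], 0.47), ([179.7, 199.9], 0.44), ([341.3, 240.3], 0.18)]
side [ 0.80616083 -0.86985811  1.19860634] [-0.328  0.931  0.145 -0.061] [[423.1, 0.0, 256.0], [0.0, 423.1, 192.1], [0.0, 0.0, 1.0]]
roller [([193.3, 256.3], 0.64)]
roller_grip [([193.0, 260.2], 0.93)]
rack [([193.8, 270.9], 0.65)]
holder [([278.5, 153.1], 0.85)]
lid_1 [([278.7, 151.9], 0.64), ([281.9, 134.2], 0.61), ([278.6, 146.7], 0.44)]
```

View pics/top0.png

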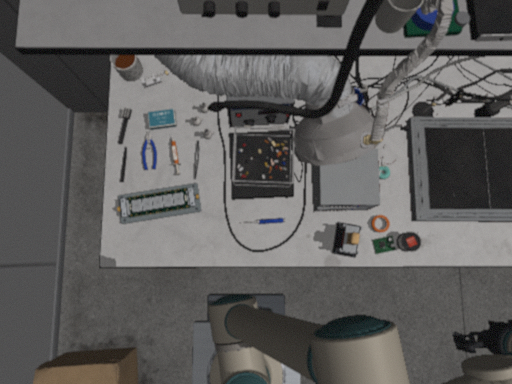

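View pics/side0.png

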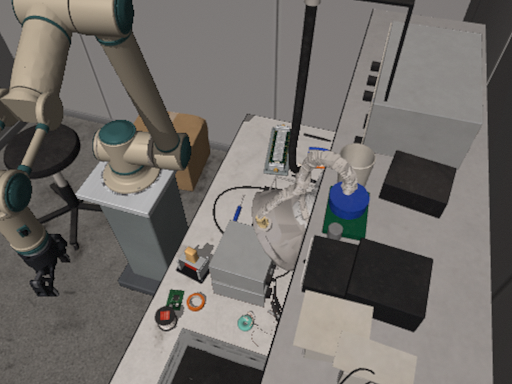

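Run:
```python
from h import *
import cv2
a=cv2.imread('pics/top0.png')
c1=cv2.resize(a[170:240,110:210],None,fx=6,fy=6,interpolation=cv2.INTER_CUBIC)
c2=cv2.resize(a[205:275,300:400],None,fx=6,fy=6,interpolation=cv2.INTER_CUBIC)
cv2.imwrite('pics/c1.png',c1);cv2.imwrite('pics/c2.png',c2)
b=cv2.imread('pics/side0.png')
cv2.imwrite('pics/c3.png',cv2.resize(b[110:200,230:330],None,fx=6,fy=6,interpolation=cv2.INTER_CUBIC))
cv2.imwrite('pics/c4.png',cv2.resize(b[220:310,145:245],None,fx=6,fy=6,interpolation=cv2.INTER_CUBIC))
```

```text
(no output)
```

View pics/c1.png

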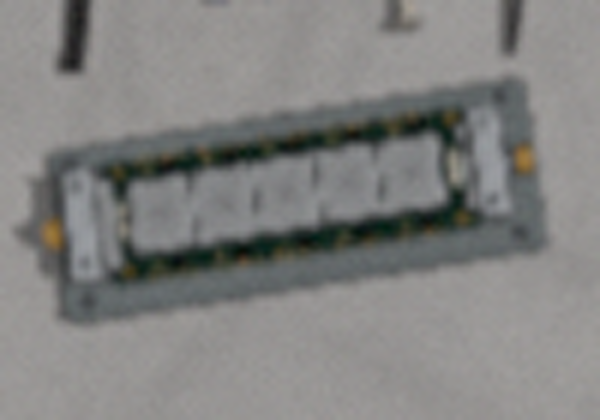

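View pics/c2.png

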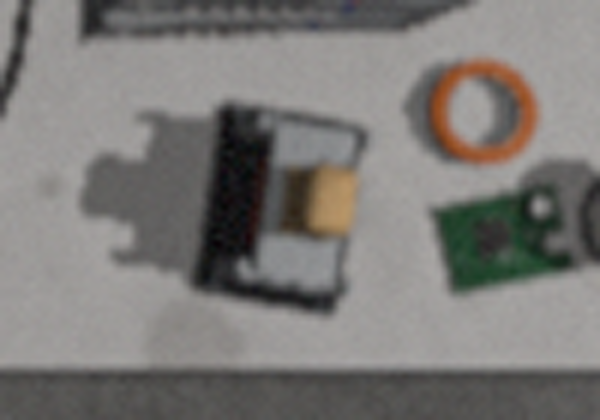

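View pics/c3.png

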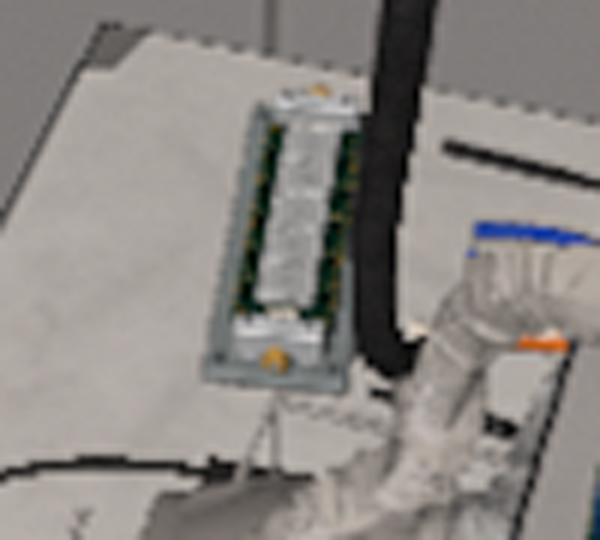

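View pics/c4.png

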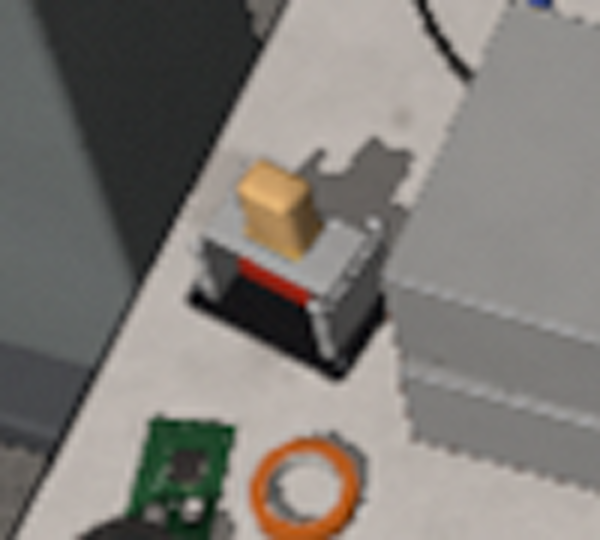

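```bash
cat > fit.py <<'E'
from h import *
from scipy.optimize import least_squares
pt=shot('top');ps=shot('side')
def up(L,off): return [((x+.5)/6-.5+off[0],(y+.5)/6-.5+off[1]) for x,y in L]
def fit(obs,x0,name):
    # obs: (cam, uv, local xyz)
    def res(p,full=False):
        c,s=np.cos(p[2]),np.sin(p[2]);r=[]
        for cam,uv,X in obs:
            W=[p[0]+c*X[0]-s*X[1],p[1]+s*X[0]+c*X[1],X[2]]
            r.append((proj(cam,W)[0]-uv))
        return np.array(r) if full else np.ravel(r)
    for sel,l in ((None,'both'),(pt,'top'),(ps,'side')):
        o=obs
        if sel is not None: o=[q for q in obs if q[0] is sel]
        def rr(p):
            c,s=np.cos(p[2]),np.sin(p[2])
            return np.ravel([proj(cam,[p[0]+c*X[0]-s*X[1],p[1]+s*X[0]+c*X[1],X[2]])[0]-uv for cam,uv,X in o])
        f=least_squares(rr,x0,loss='soft_l1')
        print(name,l,np.round(f.x[:2],4),'yaw deg',round(np.degrees(f.x[2]),2));print(np.round(rr(f.x).reshape(-1,2),1).tolist())
t1=(110,170);t2=(300,205);s3=(230,110);s4=(145,220)
print('approx', atz(pt,(158,203),.03),atz(pt,(349,238),.1),atz(ps,(279,152),.03),atz(ps,(193,257),.1))
O=[]
def add(cam,off,pix,X): O.append((cam,np.array(up([pix],off)[0]),X))
hx,hy=.046,.125
# holder: image up=+x, left=+y
add(pt,t1,(50,157),(hx,hy,.012));add(pt,t1,(520,80),(hx,-hy,.012));add(pt,t1,(547,245),(-hx,-hy,.006));add(pt,t1,(67,320),(-hx,hy,.006))
for b,y in (((412,170),-.064),((347,181),-.032),((284,193),0),((222,203),.032),((160,213),.064)): add(pt,t1,b,(0,y,.036))
add(ps,s3,(203,378),(-hx,-hy,.006)); add(ps,s3,(345,388),(hx,-hy,.006));add(ps,s3,(258,105),(-hx,hy,.012))
add(ps,s3,(303,212),(0,0,.036))
fit(O,[.3,.28,.16],'holder')
O=[]
add(pt,t2,(222,103),(.05,.037,.005));add(pt,t2,(200,290),(-.05,.037,.005))
add(pt,t2,(360,130),(.039,-.02,.062));add(pt,t2,(335,270),(-.039,-.02,.062))
add(pt,t2,(357,170),(.017,-.012,.112));add(pt,t2,(350,237),(-.017,-.012,.112))
add(ps,s4,(340,378),(.05,-.037,.0)); add(ps,s4,(188,298),(-.05,-.037,.003))
add(ps,s4,(255,160),(-.017,.012,.112));add(ps,s4,(313,180),(.017,.012,.112));add(ps,s4,(300,205),(.017,-.012,.112));add(ps,s4,(240,185),(-.017,-.012,.112))
fit(O,[.2,-.29,-.1],'rack')
s=telemetry.get_state();print('tool R',np.round(rot(s['ee_rot']),3).tolist())
E
python3 fit.py
```

```text
approx [0.50573794 0.26840228 0.03      ] [ 0.39654801 -0.29564443  0.1       ] [0.51585003 0.23741547 0.03      ] [ 0.40978856 -0.32315181  0.1       ]
holder both [0.5092 0.27  ] yaw deg 9.11
[[-1.0, -1.4], [0.4, -0.9], [0.2, 0.7], [-0.0, 0.8], [-0.3, 0.4], [0.1, 0.2], [0.2, -0.1], [0.0, -0.2], [-0.1, -0.2], [-0.1, -0.0], [0.6, 0.9], [-0.4, -0.5], [-0.3, -0.1]]
holder top [0.5091 0.2699] yaw deg 9.4
[[-1.0, -1.1], [0.3, -1.1], [0.3, 0.5], [0.1, 1.1], [-0.3, 0.3], [0.1, 0.2], [0.2, -0.1], [0.1, -0.1], [-0.1, -0.1]]
holder side [0.5097 0.2703] yaw deg 8.61
[[-0.2, -0.2], [0.4, 0.9], [-0.0, -0.5], [-0.2, -0.1]]
rack both [ 0.3973 -0.3091] yaw deg -10.15
[[-0.5, -0.7], [-1.5, 0.1], [-0.8, 0.2], [-0.2, 3.1], [0.7, -0.5], [0.3, 0.2], [1.0, 1.7], [-0.3, 1.2], [0.9, -1.6], [0.7, -0.5], [-1.6, 1.6], [-1.1, 0.3]]
rack top [ 0.3976 -0.3101] yaw deg -9.6
[[-0.4, -0.7], [-1.0, 0.1], [-0.6, 0.0], [0.2, 2.9], [1.0, -0.7], [0.7, 0.0]]
rack side [ 0.3965 -0.3072] yaw deg -10.75
[[0.8, 1.2], [-0.3, 0.5], [1.0, -2.3], [0.7, -1.0], [-1.6, 1.0], [-1.1, -0.4]]
tool R [[0.291, -0.957, 0.0], [-0.957, -0.291, -0.0], [0.0, 0.0, -1.0]]
```

```bash
cat > ov.py <<'E'
from h import *
import sys
def box(p,img,pose,x0,x1,y0,y1,z0,z1,col,S,off):
    c,s=np.cos(pose[2]),np.sin(pose[2])
    P=[(x,y,z) for x in(x0,x1) for y in(y0,y1) for z in(z0,z1)]
    W=[[pose[0]+c*x-s*y,pose[1]+s*x+c*y,z] for x,y,z in P]
    q=(proj(p,W)+.5-np.array(off))*S-.5
    for i in range(8):
        for j in range(i):
            if bin(i^j).count('1')==1: cv2.line(img,tuple(int(round(v)) for v in q[i]),tuple(int(round(v)) for v in q[j]),col,1,cv2.LINE_AA)
def crop(p,off,w,h,S): return cv2.resize(cv2.cvtColor(p['image'],cv2.COLOR_RGB2BGR)[off[1]:off[1]+h,off[0]:off[0]+w],None,fx=S,fy=S,interpolation=cv2.INTER_CUBIC)
H=(.5092,.27,np.radians(9.25));K=(.3973,-.3095,np.radians(-9.9))
def holder(p,im,S,o,H=H):
    box(p,im,H,-.046,.046,-.125,.125,0,.012,(0,0,255),S,o)
    for a in(-.064,-.032,0,.032,.064): box(p,im,H,-.018,.018,a-.0155,a+.0155,.036,.036,(255,0,255),S,o)
    for a in(-1,1): box(p,im,H,-.02,.02,a*.097,a*.111,.038,.038,(0,255,255),S,o)
def rack(p,im,S,o,K=K):
    box(p,im,K,-.05,.05,-.037,.037,0,.002,(0,0,255),S,o)
    box(p,im,K,-.039,.039,-.02,.02,.062,.062,(255,0,255),S,o)
    box(p,im,K,-.017,.017,-.012,.012,.062,.112,(0,255,0),S,o)
if __name__=='__main__':
    pt=shot('top');ps=shot('side');S=8
    ims=[]
    for p,o1,o2,w,h in((pt,(115,172),(318,212),90,60),(ps,(250,115),(170,235),70,80)):
        a=crop(p,o1,w,h,S);holder(p,a,S,o1);b=crop(p,o2,w,h,S);rack(p,b,S,o2);ims+=[a,b]
    for i,a in enumerate(ims):cv2.imwrite('pics/ov%d%s.png'%(i,sys.argv[1]),a)
E
python3 ov.py a
```

```text
(no output)
```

View pics/ov0a.png

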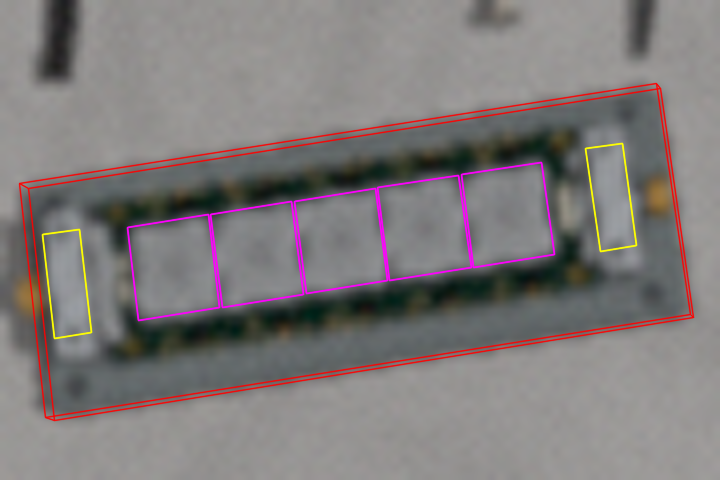

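View pics/ov1a.png

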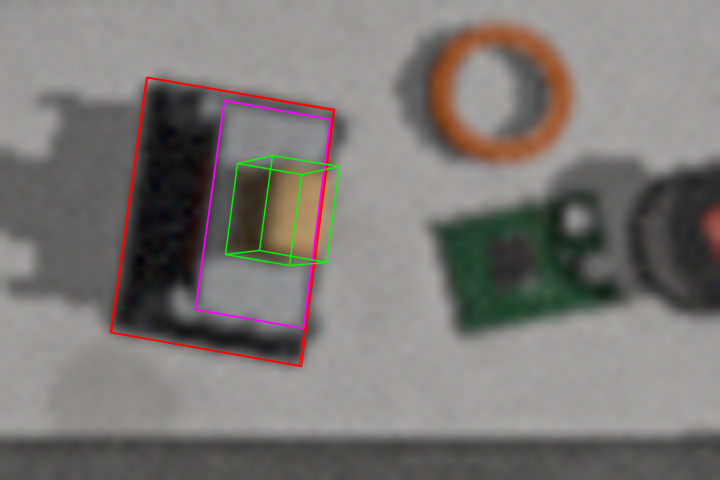

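View pics/ov2a.png

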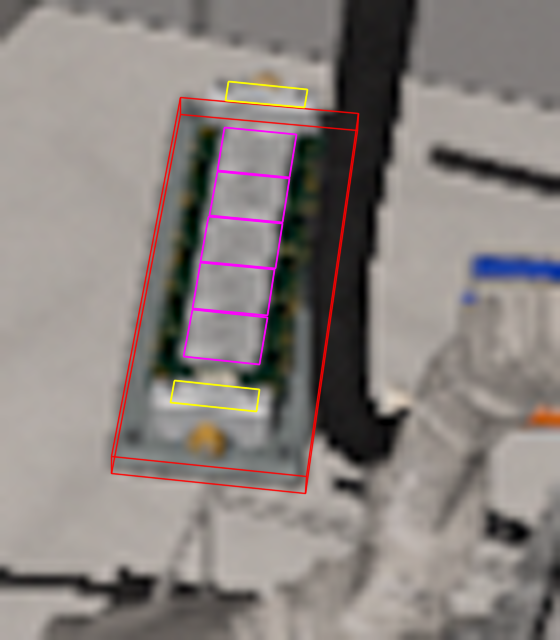

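View pics/ov3a.png

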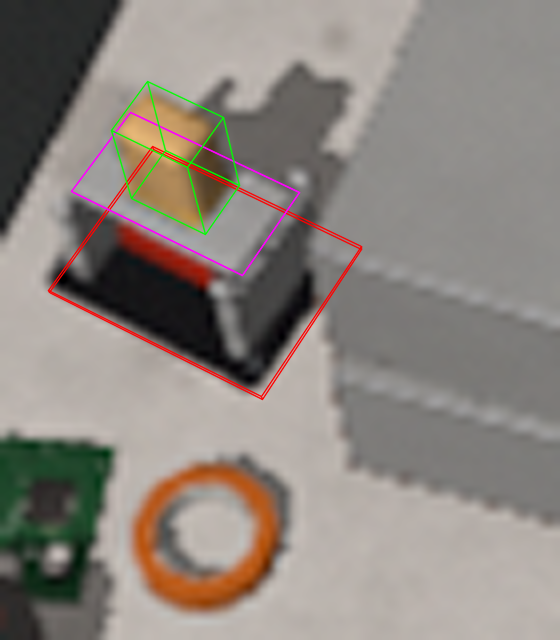

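Emit:
carry_out(
  rows=[
    [[1,2.3,2.4,0,-0.047],[1,2.3,2.4,0,-0.047],[1,2.3,2.4,0,-0.047],[1,2.3,2.4,0,-0.047],[1,2.3,2.4,0,-0.047],[1,2.3,2.4,0,-0.047],[1,2.3,2.4,0,-0.047],[1,2.3,2.4,0,-0.047],[1,2.3,2.4,0,-0.047],[1,2.3,2.4,0,-0.047],[1,0,0,0,0],[1,0,0,0,0]],
  ],
)

```text
clock: 2.0
position: [0.3973, -0.3099, 0.2314]
ee_rot: [-0.0, -0.643, 0.766, -0.0]
contact_force: [-0.2, -1.0, 0.1]
width: 0.0856
```

Run:
```python
from h import *
s=telemetry.get_state();r=rot(s['ee_rot'])
print(s['clock'],np.round(s['qpos'],3),np.round(s['position'],4),np.degrees(np.arctan2(r[1,0],r[0,0])),np.round(s['contact_force'],2),np.round(r[:,2],4))
```

```text
2.0 [-8.000e-01  1.680e-01  1.650e+00 -1.000e-03  1.323e+00  9.440e-01] [ 0.3973 -0.3099  0.2314] -99.9063694907057 [-0.15 -0.98  0.14] [-3.e-04 -7.e-04 -1.e+00]
```

Emit:
carry_out(
  rows=[
    [[1,0,0,-2,0],[1,0,0,-2,0],[1,0,0,-2,0],[1,0,0,-2,0],[1,0,0,-2,0],[1,0,0,-2,0],[1,0,0,-2,0],[1,0,0,-1.5,0],[1,0,0,-0.5,0],[1,0,0,-0.5,0],[1,0,0,0,0]],
  ],
)

```text
clock: 3.1
position: [0.3968, -0.3107, 0.0663]
ee_rot: [-0.0, -0.642, 0.766, 0.0]
contact_force: [-0.9, 0.1, 0.1]
width: 0.0854
```

Run:
```python
from h import *
from ov import *
s=telemetry.get_state();print(s['clock'],np.round(s['position'],4),np.round(s['contact_force'],2))
pt=shot('top');ps=shot('side')
cv2.imwrite('pics/g1.png',np.hstack([crop(pt,(318,200),80,75,5),crop(ps,(160,215),75,75,5)]))
```

```text
3.1 [ 0.3968 -0.3107  0.0663] [-0.88  0.15  0.11]
```

View pics/g1.png

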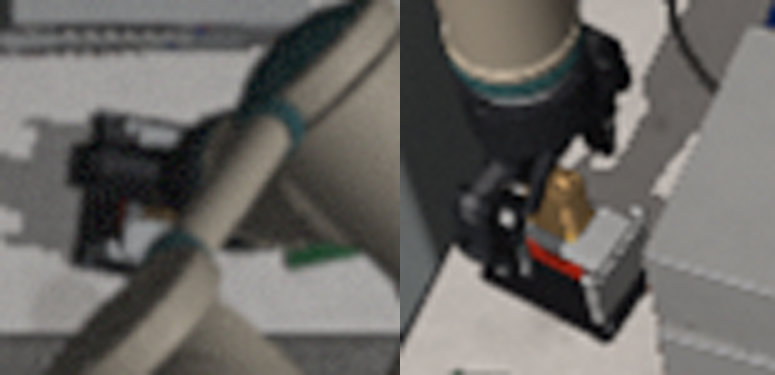

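Run:
```python
from h import *
from ov import *
s=telemetry.get_state();r=rot(s['ee_rot']);t=np.array(s['position'])
ps=shot('side');o=(160,215);S=7
im=crop(ps,o,75,75,S);rack(ps,im,S,o)
tx=r[:,0];ty=r[:,1]
for a in(-.05,-.043,.043,.05):
  for z in (0.013,.035):
    L=[t+tx*a+ty*b+np.array([0,0,z]) for b in(-.011,.011)]
    q=((proj(ps,L)+.5-np.array(o))*S-.5).astype(int);cv2.line(im,tuple(map(int,q[0])),tuple(map(int,q[1])),(255,255,0),1)
cv2.imwrite('pics/g2.png',im)
```

```text
(no output)
```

View pics/g2.png

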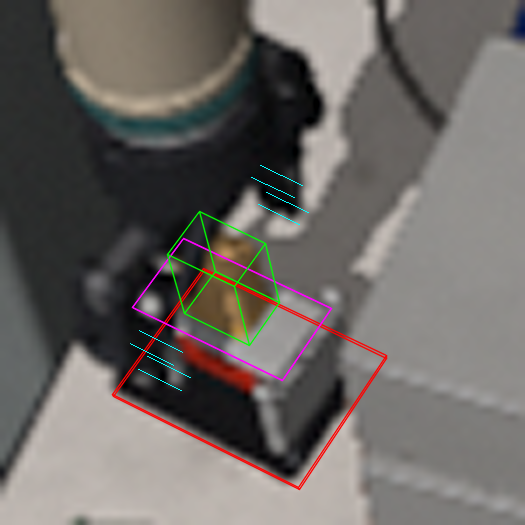

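Emit:
carry_out(
  rows=[
    [[-1,0,0,0,0],[-1,0,0,0,0],[-1,0,0,0,0],[-1,0,0,0,0],[-1,0,0,0,0],[-1,0,0,0,0],[-1,0,0,0,0],[-1,0,0,0,0]],
  ],
  force=20,
)

```text
clock: 4.05
position: [0.3972, -0.3101, 0.0665]
ee_rot: [0.0, -0.643, 0.766, -0.0]
contact_force: [0.5, 1.9, 2.2]
width: 0.0236
```

```bash
cat > st.py <<'E'
from h import *
s=telemetry.get_state();r=rot(s['ee_rot'])
print(round(s['clock'],2),'pos',np.round(s['position'],4),'yaw',round(np.degrees(np.arctan2(r[1,0],r[0,0])),2),'F',np.round(s['contact_force'],2),'M',np.round(s['moment'],3),'w',round(float(s['width']),4),'z',np.round(r[:,2],4),'q6',round(s['qpos'][5],3))
E
python3 st.py
```

```text
4.05 pos [ 0.3972 -0.3101  0.0665] yaw -100.04 F [0.54 1.9  2.24] M [ 0.263 -0.048 -0.007] w 0.0236 z [ 2.e-04  1.e-04 -1.e+00] q6 0.945
```

Emit:
carry_out(
  rows=[
    [[-1,0,0,0,0],[-1,0,0,0,0],[-1,0,0,0.5,0],[-1,0,0,0.5,0],[-1,0,0,0.5,0],[-1,0,0,0.5,0],[-1,0,0,0,0]],
  ],
  force=70,
)

```text
clock: 4.75
position: [0.3975, -0.3107, 0.0871]
ee_rot: [-0.0, -0.643, 0.766, -0.001]
contact_force: [0.1, -0.2, -2.2]
width: 0.0235
```

```bash
python3 st.py
python3 - <<'E'
from h import *
from ov import *
pt=shot('top');ps=shot('side')
cv2.imwrite('pics/g3.png',np.hstack([crop(pt,(318,200),80,75,5),crop(ps,(160,215),75,75,5)]))
E
```

```text
4.75 pos [ 0.3975 -0.3107  0.0871] yaw -100.04 F [ 0.09 -0.25 -2.17] M [ 0.002  0.    -0.01 ] w 0.0235 z [ 0.0011 -0.0014 -1.    ] q6 0.945
```

View pics/g3.png

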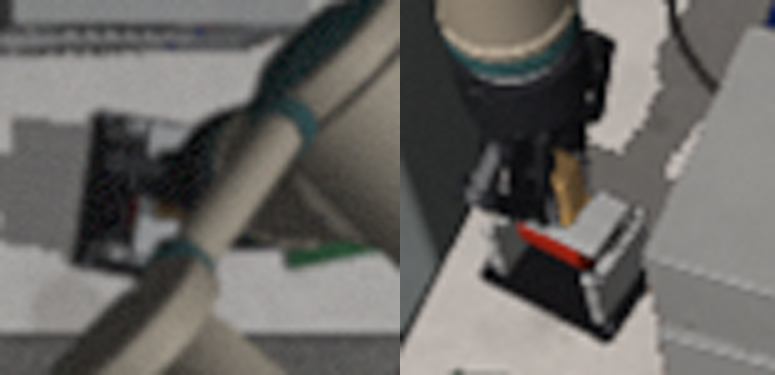

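Emit:
carry_out(
  rows=[
    [[-1,0,0,1,0],[-1,0,0,1,0],[-1,0,0,1.5,0],[-1,0,0,2,0],[-1,0,0,2,0],[-1,0,0,2,0],[-1,0,0,2,0],[-1,0,0,0,0]],
  ],
)

```text
clock: 5.65
position: [0.3986, -0.3118, 0.2049]
ee_rot: [0.0, -0.643, 0.766, -0.004]
contact_force: [0.4, -0.0, -2.5]
width: 0.0234
```

```bash
python3 st.py
python3 - <<'E'
from h import *
from ov import *
s=telemetry.get_state();t=np.array(s['position'])
pt=shot('top');ps=shot('side');S=8
o=(155,205);im=crop(ps,o,70,70,S)
def roll(p,im,S,o,dx,zo):
    th=np.radians(-10);P=(t[0]+dx*np.cos(th),t[1]+dx*np.sin(th),th);z=t[2]-zo
    box(p,im,P,-.039,.039,-.02,.02,z+.022,z+.030,(255,0,255),S,o)
    box(p,im,P,-.017,.017,-.012,.012,z+.03,z+.08,(0,255,0),S,o)
    box(p,im,P,-.022,.022,-.018,.018,z-.018,z+.018,(0,255,255),S,o)
raw=im.copy()
roll(ps,im,S,o,0,.0345)
cv2.imwrite('pics/g4.png',im)
cv2.imwrite('pics/g5.png',raw)
E
```

```text
5.65 pos [ 0.3986 -0.3118  0.2049] yaw -100.03 F [ 0.43 -0.03 -2.48] M [-0.017 -0.074  0.001] w 0.0234 z [ 0.0052 -0.0056 -1.    ] q6 0.945
```

View pics/g4.png

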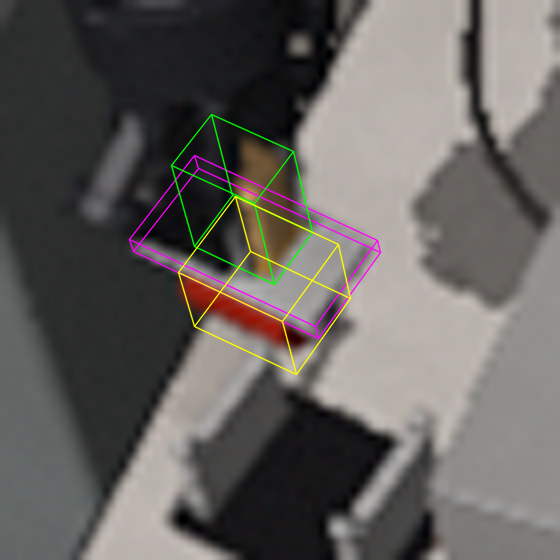

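View pics/g5.png

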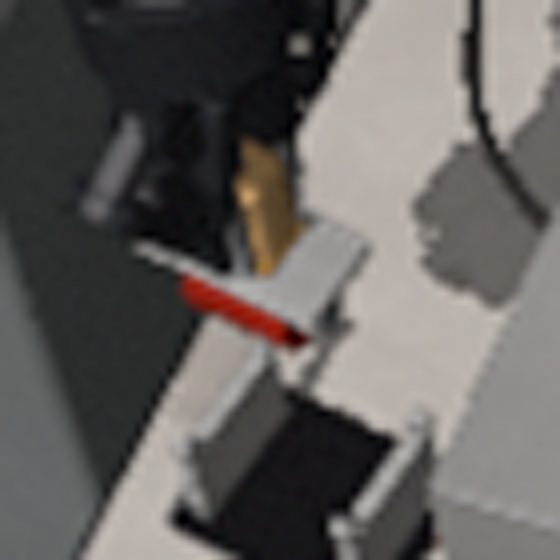

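Emit:
carry_out(
  rows=[
    [[-1,0,1.5,0,0.01],[-1,0,3,0,0.02],[-1,0,3,0,0.02],[-1,0,3,0,0.02],[-1,0,3,0,0.02],[-1,0,3,0,0.02],[-1,0,3,0,0.02],[-1,0,3,0,0.02],[-1,0,3,0,0.02],[-1,0,3,0,0.02],[-1,0,3,0,0.02],[-1,0,3,0,0.02]],
  ],
)

```text
clock: 6.95
position: [0.3951, 0.0368, 0.2002]
ee_rot: [0.001, 0.727, -0.687, -0.001]
contact_force: [0.3, 0.3, -2.8]
width: 0.0235
```

Emit:
carry_out(
  rows=[
    [[-1,0,3,0,0.02],[-1,0,3,0,0.02],[-1,0.5,3,0,0.02],[-1,1,3,0,0.02],[-1,1.5,3,0,0.02],[-1,2,1.5,0,0.005],[-1,2,0.6,0,0],[-1,2,0,0,0],[-1,1.5,0,0,0],[-1,1,0,0,0],[-1,0.5,0,0,0],[-1,0,0,0,0]],
  ],
)

```text
clock: 8.15
position: [0.517, 0.2056, 0.201]
ee_rot: [0.0, 0.761, -0.649, -0.0]
contact_force: [-0.6, -0.1, -3.6]
width: 0.0233
```

```bash
python3 st.py
python3 - <<'E'
from h import *
from ov import *
pt=shot('top','t5');ps=shot('side','s5')
E
```

```text
8.15 pos [0.517  0.2056 0.201 ] yaw -80.87 F [-0.63 -0.13 -3.62] M [0.03  0.077 0.019] w 0.0233 z [-1.e-03 -2.e-04 -1.e+00] q6 1.665
```

View pics/t5.png

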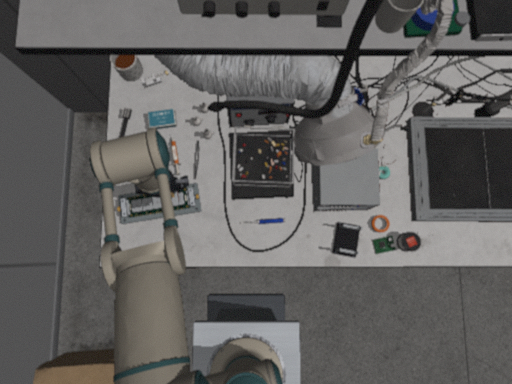

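View pics/s5.png

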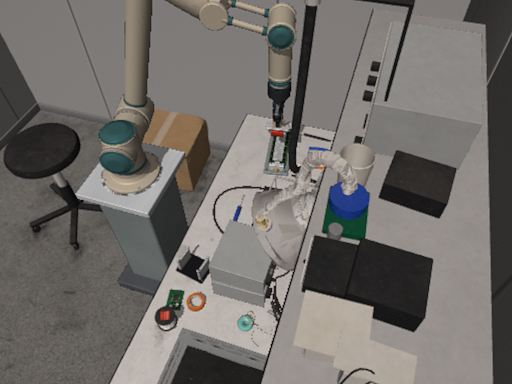

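Emit:
carry_out(
  rows=[
    [[-1,0.1,0,-1,0],[-1,0.1,0,-2,0],[-1,0.06,0.04,-2,0],[-1,0,0,-2,0],[-1,0,0,-1.5,0],[-1,0,0,-1,0],[-1,0,0,-0.5,0],[-1,0,0,0,0],[-1,0,0,0,0]],
  ],
)

```text
clock: 9.15
position: [0.5201, 0.2063, 0.1019]
ee_rot: [-0.0, 0.761, -0.648, 0.0]
contact_force: [0.3, -0.3, -3.7]
width: 0.023
```

```bash
python3 st.py
python3 - <<'E'
from h import *
from ov import *
s=telemetry.get_state();t=np.array(s['position'])
ps=shot('side');pt=shot('top');S=8
o=(245,105);im=crop(ps,o,70,80,S)
th=np.radians(9.2);P=(t[0],t[1],th);z=t[2]-.0345
raw=im.copy()
box(ps,im,P,-.039,.039,-.02,.02,z+.022,z+.030,(255,0,255),S,o)
box(ps,im,P,-.022,.022,-.018,.018,z-.018,z+.018,(0,255,255),S,o)
holder(ps,im,S,o)
cv2.imwrite('pics/g6.png',im);cv2.imwrite('pics/g7.png',raw)
a=[]
for i in range(6):
    a.append(telemetry.get_state()['contact_force'])
print(np.round(a,2).tolist())
E
```

```text
9.15 pos [0.5201 0.2063 0.1019] yaw -80.84 F [ 0.33 -0.35 -3.69] M [-0.051  0.015  0.027] w 0.023 z [ 1.2e-03  2.0e-04 -1.0e+00] q6 1.664
[[0.6, -0.39, -3.57], [0.6, -0.39, -3.57], [0.6, -0.39, -3.57], [0.6, -0.39, -3.57], [0.6, -0.39, -3.57], [0.6, -0.39, -3.57]]
```

View pics/g6.png

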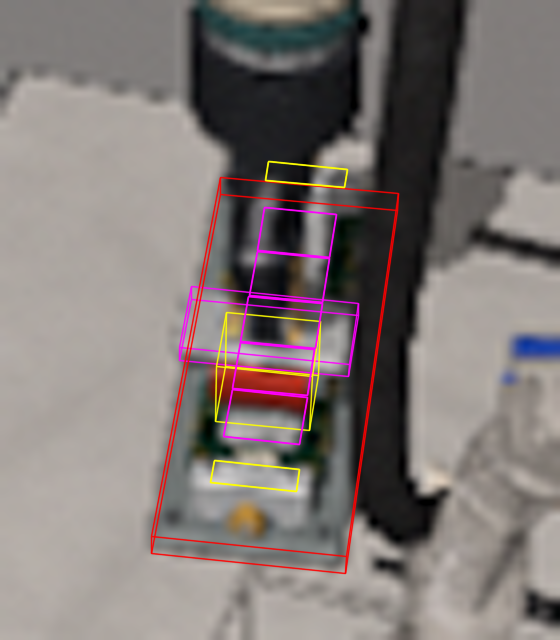

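View pics/g7.png

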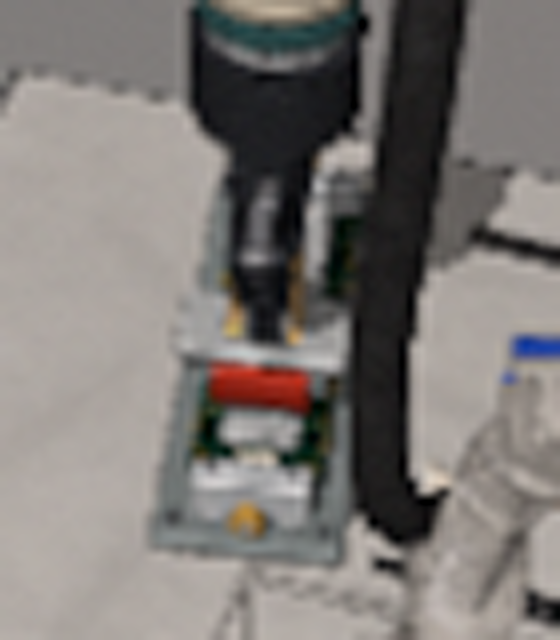

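Emit:
carry_out(
  rows=[
    [[-1,0,0,-0.1,0],[-1,0,0,-0.1,0],[-1,0,0,-0.1,0],[-1,0,0,-0.1,0],[-1,0,0,-0.1,0],[-1,0,0,0,0]],
  ],
)

```text
clock: 9.85
position: [0.5195, 0.2062, 0.0961]
ee_rot: [0.0, 0.761, -0.648, -0.0]
contact_force: [0.3, -0.4, -2.8]
width: 0.0233
```

Emit:
carry_out(
  rows=[
    [[-1,0,0,-0.05,0],[-1,0,0,-0.05,0],[-1,0,0,-0.05,0],[-1,0,0,-0.05,0],[-1,0,0,0,0]],
  ],
)

```text
clock: 10.35
position: [0.5196, 0.2062, 0.0942]
ee_rot: [0.0, 0.761, -0.648, -0.0]
contact_force: [0.6, 0.9, -2.8]
width: 0.0232
```

Emit:
carry_out(
  rows=[
    [[-1,0,0,-0.05,0],[-1,0,0,-0.05,0],[-1,0,0,-0.05,0],[-1,0,0,0,0]],
  ],
)

```text
clock: 10.75
position: [0.5196, 0.2062, 0.0927]
ee_rot: [0.0, 0.761, -0.648, -0.0]
contact_force: [0.0, 0.1, -3.0]
width: 0.0232
```

Emit:
carry_out(
  rows=[
    [[-1,0,0,-0.05,0],[-1,0,0,-0.05,0],[-1,0,0,-0.05,0],[-1,0,0,0,0]],
  ],
)

```text
clock: 11.15
position: [0.5196, 0.2062, 0.0913]
ee_rot: [0.0, 0.761, -0.648, 0.0]
contact_force: [-0.4, -0.1, -3.2]
width: 0.0235
```

Emit:
carry_out(
  rows=[
    [[-1,0,0,-0.05,0],[-1,0,0,-0.05,0],[-1,0,0,-0.05,0],[-1,0,0,0,0]],
  ],
)

```text
clock: 11.55
position: [0.5197, 0.2062, 0.0899]
ee_rot: [0.0, 0.761, -0.648, 0.0]
contact_force: [0.6, -0.3, -3.2]
width: 0.0229
```

Emit:
carry_out(
  rows=[
    [[-1,0,0,-0.05,0],[-1,0,0,-0.05,0],[-1,0,0,0,0]],
  ],
)

```text
clock: 11.85
position: [0.5198, 0.2063, 0.0894]
ee_rot: [-0.0, 0.761, -0.648, 0.0]
contact_force: [-2.0, 0.4, 1.6]
width: 0.0234
```

Emit:
carry_out(
  rows=[
    [[-1,0,0,-0.05,0],[-1,0,0,0,0]],
  ],
)

```text
clock: 12.05
position: [0.5198, 0.2063, 0.0891]
ee_rot: [-0.0, 0.761, -0.648, 0.0]
contact_force: [-1.5, -0.4, 5.0]
width: 0.0234
```

Emit:
carry_out(
  rows=[
    [[-1,0,0,-0.05,0],[-1,0,0,0,0]],
  ],
)

```text
clock: 12.25
position: [0.5198, 0.2063, 0.0888]
ee_rot: [-0.0, 0.761, -0.648, 0.0]
contact_force: [-0.9, -0.6, 7.5]
width: 0.0231
```

Emit:
carry_out(
  rows=[
    [[-1,0,0,-0.05,0],[-1,0,0,0,0]],
  ],
)

```text
clock: 12.45
position: [0.5199, 0.2063, 0.0883]
ee_rot: [-0.0, 0.761, -0.648, 0.0]
contact_force: [-2.8, -0.2, 5.9]
width: 0.0233
```

Emit:
carry_out(
  rows=[
    [[-1,0,0,-0.05,0],[-1,0,0,0,0]],
  ],
)

```text
clock: 12.65
position: [0.5199, 0.2063, 0.0878]
ee_rot: [-0.0, 0.761, -0.648, 0.0]
contact_force: [-1.9, -1.0, 6.9]
width: 0.0233
```

Emit:
carry_out(
  rows=[
    [[-1,0,0,-0.05,0],[-1,0,0,-0.05,0],[-1,0,0,0,0]],
  ],
)

```text
clock: 12.95
position: [0.5199, 0.2063, 0.0869]
ee_rot: [-0.0, 0.761, -0.648, 0.0]
contact_force: [-1.4, -0.2, 6.1]
width: 0.0234
```

Emit:
carry_out(
  rows=[
    [[-1,0,0,-0.05,0],[-1,0,0,0,0]],
  ],
)

```text
clock: 13.15
position: [0.5199, 0.2063, 0.0864]
ee_rot: [-0.0, 0.761, -0.648, 0.0]
contact_force: [-1.7, -0.1, 6.9]
width: 0.0227
```

Emit:
carry_out(
  rows=[
    [[-1,0,0,-0.05,0],[-1,0,0,0,0]],
  ],
)

```text
clock: 13.35
position: [0.5199, 0.2063, 0.0862]
ee_rot: [-0.0, 0.761, -0.648, 0.0]
contact_force: [-2.7, -0.5, 8.9]
width: 0.0234
```

Emit:
carry_out(
  rows=[
    [[-1,0,0,-0.05,0],[-1,0,0,0,0]],
  ],
)

```text
clock: 13.55
position: [0.5199, 0.2063, 0.086]
ee_rot: [-0.001, 0.761, -0.648, 0.0]
contact_force: [-3.0, -0.6, 10.4]
width: 0.0231
```

```bash
python3 st.py
```

```text
13.55 pos [0.5199 0.2063 0.086 ] yaw -80.84 F [-2.98 -0.61 10.42] M [-0.156  0.677  0.002] w 0.0231 z [ 1.3e-03  4.0e-04 -1.0e+00] q6 1.664
```

Emit:
carry_out(
  rows=[
    [[-1,-0.03,0.2,0,0],[-1,-0.03,0.2,0,0]],
  ],
)

```text
clock: 13.75
position: [0.5193, 0.2103, 0.0859]
ee_rot: [-0.0, 0.761, -0.648, 0.0]
contact_force: [-2.7, -0.7, 10.3]
width: 0.0233
```

Emit:
carry_out(
  rows=[
    [[-1,-0.03,0.2,0,0],[-1,-0.03,0.2,0,0]],
  ],
)

```text
clock: 13.95
position: [0.5186, 0.2144, 0.0859]
ee_rot: [-0.0, 0.761, -0.648, 0.0]
contact_force: [-2.1, -0.6, 9.6]
width: 0.0233
```

Emit:
carry_out(
  rows=[
    [[-1,-0.03,0.2,-0.01,0],[-1,-0.03,0.2,0,0]],
  ],
)

```text
clock: 14.15
position: [0.5184, 0.2164, 0.0859]
ee_rot: [0.001, 0.762, -0.648, 0.002]
contact_force: [-1.9, -7.0, 11.0]
width: 0.0232
```

Emit:
carry_out(
  rows=[
    [[-1,-0.03,0.2,0,0],[-1,-0.03,0.2,0,0]],
  ],
)

```text
clock: 14.35
position: [0.5177, 0.221, 0.0858]
ee_rot: [0.0, 0.762, -0.648, 0.001]
contact_force: [-2.7, -3.2, 10.6]
width: 0.0232
```

Emit:
carry_out(
  rows=[
    [[-1,-0.03,0.2,0,0],[-1,-0.03,0.2,0,0]],
  ],
)

```text
clock: 14.55
position: [0.5169, 0.2262, 0.0857]
ee_rot: [-0.0, 0.761, -0.648, 0.0]
contact_force: [-2.2, 0.4, 9.2]
width: 0.0233
```

Emit:
carry_out(
  rows=[
    [[-1,-0.03,0.2,0,0],[-1,-0.03,0.2,0,0]],
  ],
)

```text
clock: 14.75
position: [0.5162, 0.2304, 0.0857]
ee_rot: [-0.0, 0.761, -0.648, 0.0]
contact_force: [-3.3, -0.8, 9.9]
width: 0.0232
```

Emit:
carry_out(
  rows=[
    [[-1,-0.03,0.2,-0.02,0],[-1,-0.03,0.2,-0.01,0]],
  ],
)

```text
clock: 14.95
position: [0.5156, 0.2344, 0.0855]
ee_rot: [-0.0, 0.761, -0.648, 0.0]
contact_force: [-3.3, -1.0, 10.8]
width: 0.0231
```

Emit:
carry_out(
  rows=[
    [[-1,-0.03,0.2,0,0],[-1,-0.03,0.2,0,0]],
  ],
)

```text
clock: 15.15
position: [0.5149, 0.2385, 0.0855]
ee_rot: [-0.0, 0.761, -0.648, 0.0]
contact_force: [-3.3, -0.9, 10.6]
width: 0.0232
```

Emit:
carry_out(
  rows=[
    [[-1,-0.03,0.2,0,0],[-1,-0.03,0.2,0,0]],
  ],
)

```text
clock: 15.35
position: [0.5143, 0.2425, 0.0855]
ee_rot: [-0.0, 0.761, -0.648, 0.0]
contact_force: [-2.8, -1.0, 10.2]
width: 0.0231
```

Emit:
carry_out(
  rows=[
    [[-1,-0.03,0.2,0,0],[-1,-0.03,0.2,0,0]],
  ],
)

```text
clock: 15.55
position: [0.5137, 0.2464, 0.0854]
ee_rot: [-0.0, 0.761, -0.648, 0.0]
contact_force: [-2.0, -0.6, 9.3]
width: 0.0235
```

Emit:
carry_out(
  rows=[
    [[-1,-0.03,0.2,0,0],[-1,-0.03,0.2,0,0]],
  ],
)

```text
clock: 15.75
position: [0.5135, 0.2484, 0.0854]
ee_rot: [0.001, 0.762, -0.648, 0.002]
contact_force: [-1.8, -6.3, 9.2]
width: 0.0229
```

Emit:
carry_out(
  rows=[
    [[-1,-0.03,0.2,-0.01,0],[-1,-0.03,0.2,0,0]],
  ],
)

```text
clock: 15.95
position: [0.5127, 0.2532, 0.0853]
ee_rot: [0.0, 0.761, -0.648, 0.001]
contact_force: [-2.1, -2.5, 9.1]
width: 0.0231
```

Emit:
carry_out(
  rows=[
    [[-1,-0.03,0.2,-0.01,0],[-1,-0.03,0.2,0,0]],
  ],
)

```text
clock: 16.15
position: [0.5119, 0.2583, 0.0852]
ee_rot: [-0.0, 0.761, -0.648, 0.0]
contact_force: [-2.9, -0.3, 8.0]
width: 0.0235
```

Emit:
carry_out(
  rows=[
    [[-1,-0.03,0.2,-0.01,0],[-1,-0.03,0.2,0,0]],
  ],
)

```text
clock: 16.35
position: [0.5112, 0.2625, 0.0851]
ee_rot: [-0.0, 0.761, -0.648, 0.0]
contact_force: [-3.1, -0.4, 10.0]
width: 0.0236
```

Emit:
carry_out(
  rows=[
    [[-1,-0.03,0.2,-0.02,0],[-1,-0.03,0.2,-0.01,0]],
  ],
)

```text
clock: 16.55
position: [0.5106, 0.2665, 0.0849]
ee_rot: [-0.0, 0.761, -0.648, 0.0]
contact_force: [-3.2, -1.5, 10.4]
width: 0.023
```

Emit:
carry_out(
  rows=[
    [[-1,-0.03,0.2,-0.01,0],[-1,-0.03,0.2,-0.01,0]],
  ],
)

```text
clock: 16.75
position: [0.51, 0.2705, 0.0848]
ee_rot: [-0.001, 0.761, -0.648, 0.0]
contact_force: [-3.4, -0.8, 11.1]
width: 0.0235
```

Emit:
carry_out(
  rows=[
    [[-1,-0.03,0.2,0,0],[-1,-0.03,0.2,0,0]],
  ],
)

```text
clock: 16.95
position: [0.5094, 0.2745, 0.0848]
ee_rot: [-0.0, 0.761, -0.648, 0.0]
contact_force: [-3.1, -1.2, 9.5]
width: 0.0229
```

Emit:
carry_out(
  rows=[
    [[-1,-0.03,0.2,-0.02,0],[-1,-0.03,0.2,-0.01,0]],
  ],
)

```text
clock: 17.15
position: [0.5089, 0.2782, 0.0846]
ee_rot: [-0.0, 0.761, -0.648, 0.0]
contact_force: [-3.2, -3.9, 11.7]
width: 0.0233
```

Emit:
carry_out(
  rows=[
    [[-1,-0.03,0.2,-0.01,0],[-1,-0.03,0.2,-0.01,0]],
  ],
)

```text
clock: 17.35
position: [0.5086, 0.2803, 0.0845]
ee_rot: [0.001, 0.762, -0.648, 0.002]
contact_force: [-3.0, -6.7, 12.1]
width: 0.0234
```

Emit:
carry_out(
  rows=[
    [[-1,-0.03,0.2,-0.01,0],[-1,-0.03,0.2,-0.01,0]],
  ],
)

```text
clock: 17.55
position: [0.5079, 0.2854, 0.0844]
ee_rot: [0.0, 0.761, -0.648, 0.001]
contact_force: [-3.0, -1.5, 12.1]
width: 0.0236
```

Now about 15 N on the board; continuing over lid 4.

Emit:
carry_out(
  rows=[
    [[-1,-0.03,0.2,-0.01,0],[-1,-0.03,0.2,0,0]],
  ],
)

```text
clock: 17.75
position: [0.507, 0.2905, 0.0842]
ee_rot: [-0.001, 0.761, -0.648, 0.0]
contact_force: [-3.4, -0.8, 11.1]
width: 0.0232
```

Emit:
carry_out(
  rows=[
    [[-1,-0.03,0.2,-0.01,0],[-1,-0.03,0.2,-0.01,0]],
  ],
)

```text
clock: 17.95
position: [0.5064, 0.2946, 0.0841]
ee_rot: [-0.001, 0.761, -0.648, -0.0]
contact_force: [-3.8, -0.8, 12.3]
width: 0.0229
```

Emit:
carry_out(
  rows=[
    [[-1,-0.03,0.2,-0.01,0],[-1,-0.03,0.2,-0.01,0]],
  ],
)

```text
clock: 18.15
position: [0.5058, 0.2987, 0.0839]
ee_rot: [-0.001, 0.761, -0.648, -0.0]
contact_force: [-2.5, -0.7, 12.5]
width: 0.0235
```

Emit:
carry_out(
  rows=[
    [[-1,-0.03,0.2,-0.01,0],[-1,-0.03,0.2,0,0]],
  ],
)

```text
clock: 18.35
position: [0.5051, 0.3027, 0.0839]
ee_rot: [-0.001, 0.761, -0.648, -0.0]
contact_force: [-4.3, -0.5, 11.7]
width: 0.0231
```

Emit:
carry_out(
  rows=[
    [[-1,-0.03,0.2,-0.01,0],[-1,-0.03,0.2,-0.01,0]],
  ],
)

```text
clock: 18.55
position: [0.5045, 0.3067, 0.0837]
ee_rot: [-0.001, 0.761, -0.649, -0.0]
contact_force: [-3.7, -1.6, 11.8]
width: 0.0232
```

Emit:
carry_out(
  rows=[
    [[-1,-0.03,0.2,-0.01,0],[-1,-0.03,0.2,-0.01,0]],
  ],
)

```text
clock: 18.75
position: [0.504, 0.3102, 0.0835]
ee_rot: [-0.0, 0.761, -0.648, 0.0]
contact_force: [-2.8, -4.0, 12.9]
width: 0.0232
```

Emit:
carry_out(
  rows=[
    [[-1,-0.04,0.2,-0.01,0],[-1,-0.03,0.2,-0.01,0]],
  ],
)

```text
clock: 18.95
position: [0.5037, 0.3125, 0.0834]
ee_rot: [0.001, 0.762, -0.648, 0.002]
contact_force: [-2.4, -5.1, 12.5]
width: 0.0234
```

Emit:
carry_out(
  rows=[
    [[-1,-0.04,0.2,-0.01,0],[-1,-0.03,0.2,0,0]],
  ],
)

```text
clock: 19.15
position: [0.5029, 0.3177, 0.0833]
ee_rot: [-0.0, 0.761, -0.648, 0.001]
contact_force: [-3.0, -2.4, 12.5]
width: 0.0232
```

Emit:
carry_out(
  rows=[
    [[-1,-0.04,0.2,-0.01,0],[-1,-0.03,0.2,-0.01,0]],
  ],
)

```text
clock: 19.35
position: [0.502, 0.3227, 0.0831]
ee_rot: [-0.001, 0.761, -0.649, 0.0]
contact_force: [-4.6, -0.6, 11.3]
width: 0.0235
```

Emit:
carry_out(
  rows=[
    [[-1,-0.03,0.2,-0.01,0],[-1,-0.03,0.2,-0.01,0]],
  ],
)

```text
clock: 19.55
position: [0.5015, 0.3268, 0.0829]
ee_rot: [-0.001, 0.761, -0.648, -0.0]
contact_force: [-3.5, -0.9, 12.2]
width: 0.0232
```

Emit:
carry_out(
  rows=[
    [[-1,-0.03,0.2,-0.01,0],[-1,-0.03,0.2,-0.01,0]],
  ],
)

```text
clock: 19.75
position: [0.5008, 0.3309, 0.0828]
ee_rot: [-0.001, 0.761, -0.648, -0.0]
contact_force: [-3.5, -0.8, 12.2]
width: 0.0232
```

Emit:
carry_out(
  rows=[
    [[-1,-0.03,0.2,-0.01,0],[-1,-0.03,0.2,-0.01,0]],
  ],
)

```text
clock: 19.95
position: [0.5002, 0.3349, 0.0826]
ee_rot: [-0.001, 0.761, -0.649, -0.0]
contact_force: [-3.8, 0.2, 12.2]
width: 0.0234
```

Emit:
carry_out(
  rows=[
    [[-1,0,0,0,0],[-1,0,0,0,0]],
  ],
)

```text
clock: 20.15
position: [0.5002, 0.3352, 0.0826]
ee_rot: [-0.001, 0.761, -0.649, -0.0]
contact_force: [-3.5, 0.4, 12.9]
width: 0.0236
```

```bash
python3 st.py
python3 - <<'E'
from h import *
from ov import *
ps=shot('side');S=8
cv2.imwrite('pics/r1.png',crop(ps,(250,95),60,75,S))
E
```

```text
20.15 pos [0.5002 0.3352 0.0826] yaw -80.86 F [-3.54  0.45 12.93] M [0.031 0.89  0.006] w 0.0236 z [ 0.0011  0.0022 -1.    ] q6 1.885
```

View pics/r1.png

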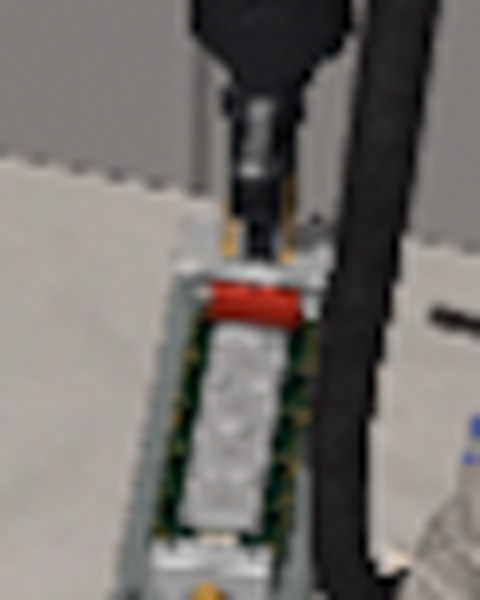

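Emit:
carry_out(
  rows=[
    [[-1,0,0,0.2,0],[-1,0,0,0.4,0],[-1,0,0,1,0],[-1,0,0,2,0],[-1,0,0,2,0],[-1,0,0,2,0],[-1,0,0,2,0],[-1,0,0,2,0],[-1,-1.5,0,0,0],[-1,-2,0,0,0],[-1,-2,0,0,0],[-1,-2,0,0,0]],
  ],
)

```text
clock: 21.4
position: [0.4225, 0.3335, 0.1948]
ee_rot: [0.001, 0.761, -0.648, -0.001]
contact_force: [-0.7, 0.4, -2.7]
width: 0.0232
```

```bash
python3 st.py
python3 - <<'E'
from h import *
from ov import *
pt=shot('top');ps=shot('side');S=8
cv2.imwrite('pics/r2.png',np.hstack([crop(ps,(250,110),45,70,S),crop(pt,(115,172),90,70,4).repeat(2,0)[:560,:360]]))
cv2.imwrite('pics/r3.png',crop(ps,(170,235),60,60,S))
cv2.imwrite('pics/r4.png',crop(pt,(115,172),90,60,S))
cv2.imwrite('pics/r5.png',crop(pt,(318,212),60,60,S))
E
```

```text
21.4 pos [0.4225 0.3335 0.1948] yaw -80.85 F [-0.72  0.43 -2.75] M [ 0.034  0.038 -0.015] w 0.0232 z [-0.0029 -0.0015 -1.    ] q6 1.95
```

View pics/r2.png

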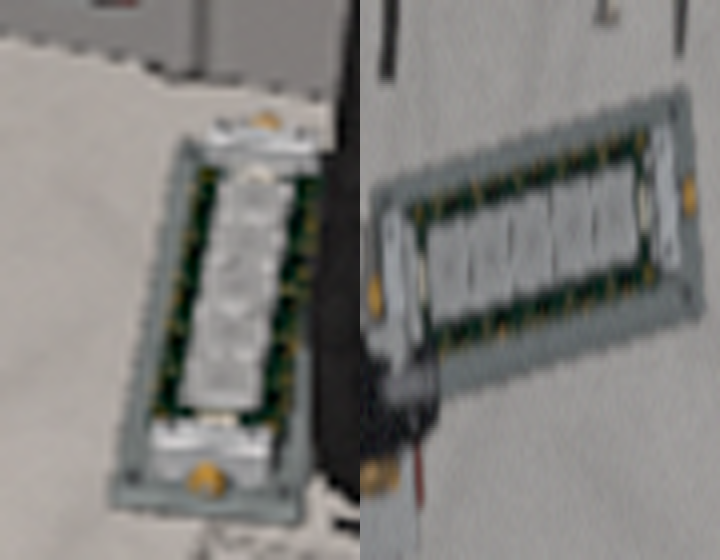

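View pics/r4.png

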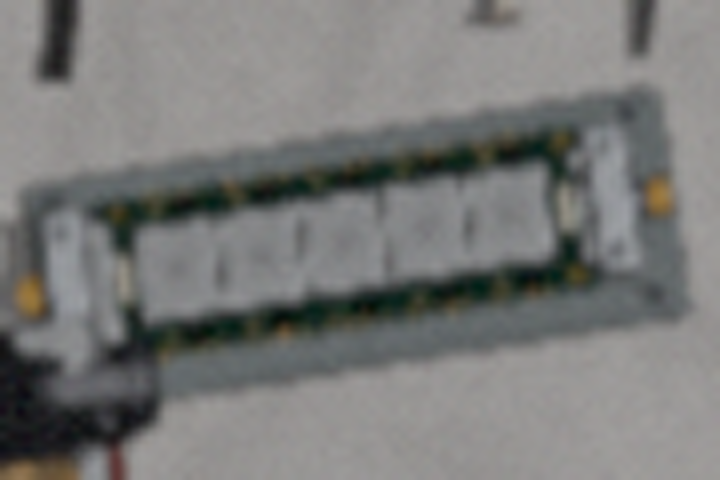

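View pics/r5.png

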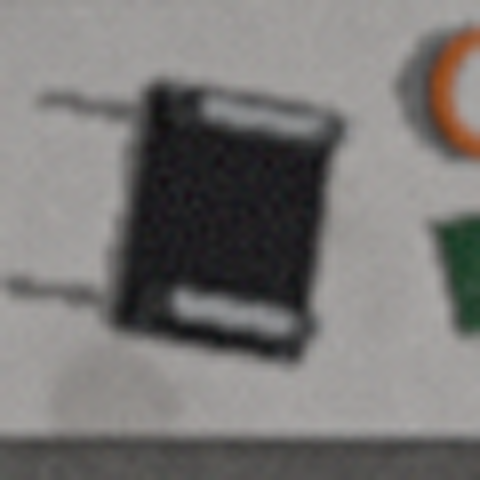

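View pics/r3.png

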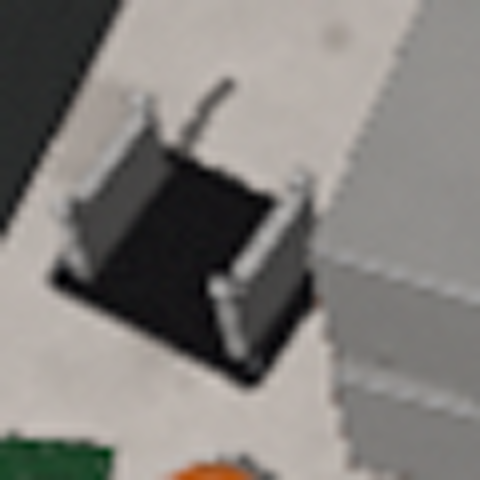

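Emit:
carry_out(
  rows=[
    [[-1,-0.5,-1.5,0.1,-0.01],[-1,-0.5,-3,0.1,-0.017],[-1,-0.5,-3,0.1,-0.017],[-1,-0.5,-3,0.1,-0.017],[-1,-0.2,-3,0,-0.017],[-1,0,-3,0,-0.017],[-1,0,-3,0,-0.017],[-1,0,-3,0,-0.017],[-1,0,-3,0,-0.017],[-1,0,-3,0,-0.017],[-1,0,-3,0,-0.017],[-1,0,-3,0,-0.017]],
  ],
)

```text
clock: 22.7
position: [0.4023, -0.0128, 0.2]
ee_rot: [-0.0, -0.693, 0.721, -0.0]
contact_force: [-0.4, 0.2, -2.5]
width: 0.0234
```

Emit:
carry_out(
  rows=[
    [[-1,0,-3,0,-0.017],[-1,0,-3,0,-0.017],[-1,0,-3,0,-0.017],[-1,0,-3,0,-0.017],[-1,0,-3,0,-0.017],[-1,0,-3,0,-0.017],[-1,0,-3,0,-0.017],[-1,0,-3,0,-0.017],[-1,0,-3,0,0],[-1,0,-2,0,0],[-1,0,0,0,0],[-1,0,0,0,0]],
  ],
)

```text
clock: 23.9
position: [0.4024, -0.3005, 0.1998]
ee_rot: [0.0, -0.643, 0.766, 0.001]
contact_force: [0.2, 0.3, -3.1]
width: 0.0231
```

```bash
python3 st.py
```

```text
23.9 pos [ 0.4024 -0.3005  0.1998] yaw -100.0 F [ 0.19  0.25 -3.08] M [0.126 0.07  0.052] w 0.0231 z [-0.0011  0.0018 -1.    ] q6 0.965
```

Emit:
carry_out(
  rows=[
    [[-1,-0.25,-0.5,0,0],[-1,-0.25,-0.45,0,0],[-1,0,0,-1,0],[-1,0,0,-2,0],[-1,0,0,-2,0],[-1,0,0,-1.5,0],[-1,0,0,-1,0],[-1,0,0,0,0],[-1,0,0,0,0]],
  ],
)

```text
clock: 24.8
position: [0.3984, -0.3104, 0.1255]
ee_rot: [-0.0, -0.643, 0.766, -0.0]
contact_force: [0.6, -0.1, -2.4]
width: 0.0231
```

```bash
python3 st.py;python3 - <<'E'
from h import *
from ov import *
ps=shot('side');S=8
im=crop(ps,(160,215),65,72,S)
s=telemetry.get_state();t=np.array(s['position']);o=(160,215);raw=im.copy()
P=(t[0],t[1],np.radians(-10));z=t[2]-.0345
box(ps,im,P,-.039,.039,-.02,.02,z+.022,z+.030,(255,0,255),S,o)
box(ps,im,P,-.022,.022,-.018,.018,z-.018,z+.018,(0,255,255),S,o)
cv2.imwrite('pics/q1.png',np.hstack([raw,im])[:, :1040][::1]) 
cv2.imwrite('pics/q1.png',cv2.resize(np.hstack([raw,im]),None,fx=.75,fy=.75))
E
```

```text
24.8 pos [ 0.3984 -0.3104  0.1255] yaw -99.91 F [ 0.61 -0.06 -2.35] M [0.021 0.002 0.019] w 0.0231 z [ 2.e-04 -3.e-04 -1.e+00] q6 0.944
```

View pics/q1.png

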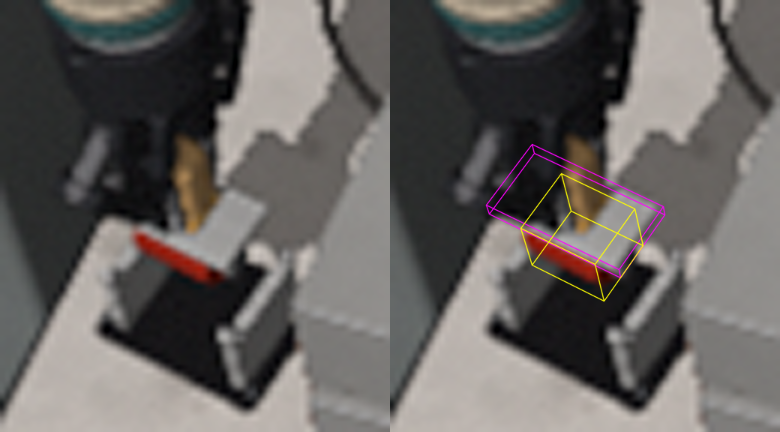

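Emit:
carry_out(
  rows=[
    [[-1,-0.1,0,0,0],[-1,0,0,-0.5,0],[-1,0,0,-0.5,0],[-1,0,0,-0.5,0],[-1,0,0,-0.5,0],[-1,0,0,-0.5,0],[-1,0,0,0,0]],
  ],
)

```text
clock: 25.55
position: [0.3967, -0.3099, 0.0994]
ee_rot: [-0.0, -0.643, 0.766, 0.001]
contact_force: [-0.4, 0.4, -2.8]
width: 0.023
```

Emit:
carry_out(
  rows=[
    [[-1,0,0,-0.5,0],[-1,0,0,-0.5,0],[-1,0,0,-0.5,0],[-1,0,0,-0.5,0],[-1,0,0,0,0]],
  ],
)

```text
clock: 26.05
position: [0.3967, -0.3098, 0.0795]
ee_rot: [-0.0, -0.643, 0.766, 0.001]
contact_force: [0.2, 0.5, -3.5]
width: 0.0232
```

Emit:
carry_out(
  rows=[
    [[-1,0,0,-0.4,0],[-1,0,0,-0.4,0],[-1,0,0,-0.2,0],[-1,0,0,0,0]],
  ],
)

```text
clock: 26.45
position: [0.397, -0.3101, 0.07]
ee_rot: [-0.0, -0.643, 0.766, 0.0]
contact_force: [0.8, 0.2, -3.0]
width: 0.0236
```

Emit:
carry_out(
  rows=[
    [[-1,0,0,-0.1,0],[-1,0,0,-0.1,0],[-1,0,0,-0.1,0],[-1,0,0,0,0]],
  ],
)

```text
clock: 26.85
position: [0.3971, -0.3102, 0.0672]
ee_rot: [-0.0, -0.643, 0.766, 0.0]
contact_force: [-0.3, 0.0, -3.3]
width: 0.0236
```

Emit:
carry_out(
  rows=[
    [[-1,0,0,-0.05,0],[-1,0,0,0,0]],
  ],
)

```text
clock: 27.05
position: [0.3972, -0.3103, 0.0668]
ee_rot: [-0.0, -0.643, 0.766, -0.0]
contact_force: [-1.0, 0.3, -2.5]
width: 0.0232
```

Emit:
carry_out(
  rows=[
    [[-1,0,0,-0.05,0],[-1,0,0,0,0]],
  ],
)

```text
clock: 27.25
position: [0.3972, -0.3104, 0.0666]
ee_rot: [-0.0, -0.643, 0.766, -0.0]
contact_force: [-0.3, 1.0, -0.1]
width: 0.023
```

Emit:
carry_out(
  rows=[
    [[-1,0,0,-0.05,0],[-1,0,0,0,0]],
  ],
)

```text
clock: 27.45
position: [0.3973, -0.3104, 0.0665]
ee_rot: [-0.0, -0.643, 0.766, -0.0]
contact_force: [-2.3, 2.0, 5.2]
width: 0.023
```

Emit:
carry_out(
  rows=[
    [[-1,0,0,0.05,0],[-0.3,0,0,0,0],[0,0,0,0,0],[0.5,0,0,0,0],[1,0,0,0,0],[1,0,0,0,0],[1,0,0,0,0],[1,0,0,0,0]],
  ],
)

```text
clock: 28.25
position: [0.3972, -0.3103, 0.0663]
ee_rot: [-0.0, -0.643, 0.766, -0.0]
contact_force: [-0.2, -0.3, 0.1]
width: 0.0855
```

```bash
python3 st.py
```

```text
28.25 pos [ 0.3972 -0.3103  0.0663] yaw -99.92 F [-0.24 -0.28  0.07] M [ 0.002 -0.019  0.044] w 0.0855 z [-0.e+00 -1.e-04 -1.e+00] q6 0.943
```

Emit:
carry_out(
  rows=[
    [[1,0,0,1,0],[1,0,0,2,0],[1,0,0,2,0],[1,0,0,2,0],[1,0,0,2,0],[1,0,0,2,0],[1,0,0,2,0],[1,0,0,2,0],[1,-1.5,-2,0,0],[1,-2,-3,0,0],[1,-2,-3,0,0],[1,-2,-3,0,0]],
  ],
)

```text
clock: 29.45
position: [0.3215, -0.4212, 0.2174]
ee_rot: [-0.0, -0.644, 0.765, -0.001]
contact_force: [0.1, -1.1, -0.3]
width: 0.0855
```

Emit:
carry_out(
  rows=[
    [[1,-2,-3,0,0],[1,-2,-3,0,0],[1,-2,-3,0,0],[1,-2,-3,0,0],[1,-1,-2,0,0],[1,0,0,0,0],[1,0,0,0,0]],
  ],
)

```text
clock: 30.15
position: [0.232, -0.56, 0.2165]
ee_rot: [0.0, -0.643, 0.766, 0.0]
contact_force: [-0.0, -0.1, 0.4]
width: 0.0852
```

```bash
python3 st.py
python3 - <<'E'
from h import *
from ov import *
pt=shot('top','t9');ps=shot('side','s9');S=8
a=crop(pt,(318,205),50,60,S);b=crop(ps,(165,230),50,60,S)
cv2.imwrite('pics/e1.png',np.hstack([a,b]))
a=crop(pt,(115,172),90,60,S);cv2.imwrite('pics/e2.png',a)
E
```

```text
30.15 pos [ 0.232  -0.56    0.2165] yaw -99.98 F [-0.03 -0.09  0.4 ] M [ 0.039 -0.003  0.002] w 0.0852 z [ 4.e-04  8.e-04 -1.e+00] q6 0.452
```

View pics/e1.png

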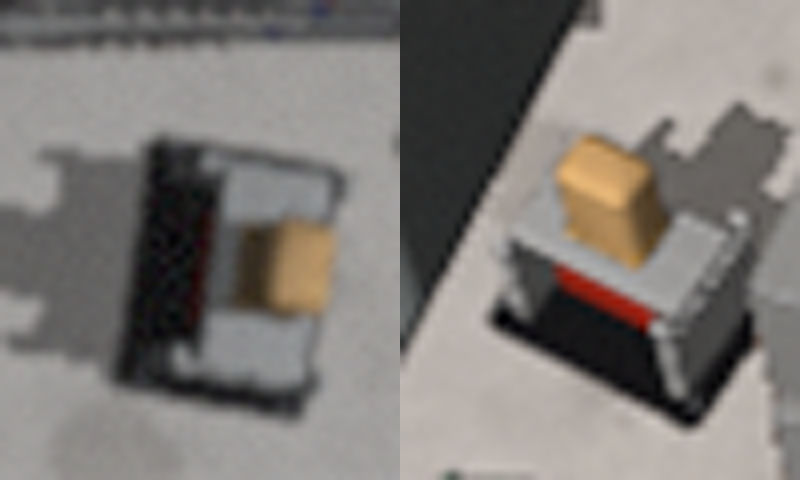

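View pics/t9.png

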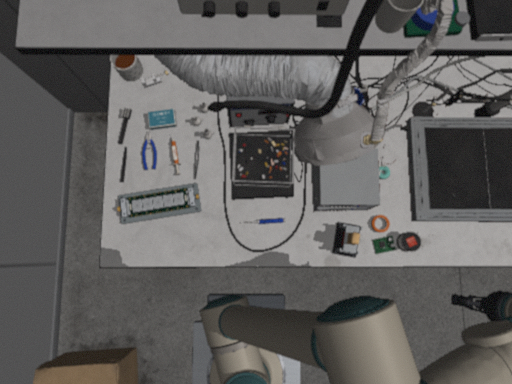

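View pics/s9.png

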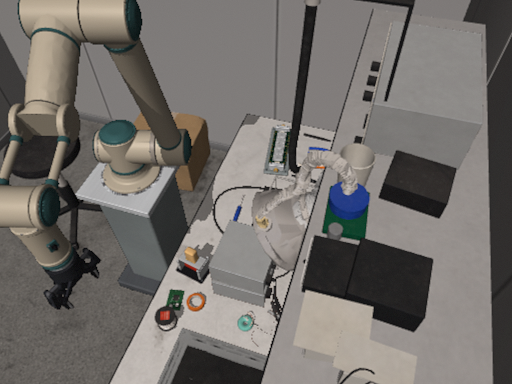

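Run:
```python
from h import *
ps=shot('side')
H=(.5092,.27,np.radians(9.25));a=cv2.imread('pics/side0.png',0).astype(np.float32);b=cv2.imread('pics/s9.png',0).astype(np.float32)
c,s=np.cos(H[2]),np.sin(H[2])
def W(x,y,z): return [H[0]+c*x-s*y,H[1]+s*x+c*y,z]
print('3mm drop expected',proj(ps,W(0,0,.033))-proj(ps,W(0,0,.036)))
for y in(-.118,-.064,-.032,0,.032,.064):
    u=proj(ps,W(-.002,y,.034))[0]
    n=(20,14)
    A=cv2.getRectSubPix(a,n,tuple(map(float,u)));B=cv2.getRectSubPix(b,n,tuple(map(float,u)))
    print(y,np.round(cv2.phaseCorrelate(A,B,cv2.createHanningWindow(n,cv2.CV_32F)),2))
d=np.abs(a-b);d[:, :140]=0
```

```text
3mm drop expected [[-0.02026803  0.55248327]]Traceback (most recent call last):
  File "<stdin>", line 11, in <module>
    return _wrapfunc(a, 'round', decimals=decimals, out=out)
    return _wrapit(obj, method, *args, **kwds)
    conv = _array_converter(obj)
ValueError: setting an array element with a sequence. The requested array has an inhomogeneous shape after 1 dimensions. The detected shape was (2,) + inhomogeneous part.
```

Run:
```python
from h import *
ps=shot('side')
H=(.5092,.27,np.radians(9.25));a=cv2.imread('pics/side0.png',0).astype(np.float32);b=cv2.imread('pics/s9.png',0).astype(np.float32)
c,s=np.cos(H[2]),np.sin(H[2])
def W(x,y,z): return [H[0]+c*x-s*y,H[1]+s*x+c*y,z]
for y in(-.118,-.064,-.032,0,.032,.064,.1):
    u=proj(ps,W(-.002,y,.034))[0];best=[]
    A=cv2.getRectSubPix(a,(17,9),tuple(map(float,u)))
    for dy in np.arange(-1.5,1.51,.1):
        B=cv2.getRectSubPix(b,(17,9),(float(u[0]),float(u[1]+dy)))
        best.append((np.mean((A-B)**2),round(dy,1)))
    print(y,min(best),[x for x in best if x[1]==0])
```

```text
-0.118 (np.float32(1.9656173), np.float64(0.0)) [(np.float32(1.9656173), np.float64(0.0))]
-0.064 (np.float32(143.62708), np.float64(0.3)) [(np.float32(177.8263), np.float64(0.0))]
-0.032 (np.float32(94.74922), np.float64(0.4)) [(np.float32(117.60439), np.float64(0.0))]
0 (np.float32(78.909004), np.float64(0.2)) [(np.float32(89.17381), np.float64(0.0))]
0.032 (np.float32(68.7202), np.float64(0.2)) [(np.float32(75.04962), np.float64(0.0))]
0.064 (np.float32(112.53997), np.float64(-0.1)) [(np.float32(117.62219), np.float64(0.0))]
0.1 (np.float32(49.94031), np.float64(-0.1)) [(np.float32(52.432976), np.float64(0.0))]
```

```bash
python3 -c "
from rig import manip
print(manip.sign_off())"
```

```text
the job is handed in; nothing more can be done
None
```

I rolled all five lids home in one pass, hung the roller back in its rack and handed the job in at about 30 s on the robot's clock.

- **Force:** The push was about 11–16 N on the board, after subtracting the roller's own weight from the reading. At each lid's edge there was also a brief sideways push of up to 7 N. Force was read once every 0.2–0.3 s, so a short spike between readings would not show; every reading was well under 22 N.
- **Lids home:** On lid 1 the force held at about 10 N while it sank, then rose as it reached its stop. On the other lids the roller ran at a smoothly changing height, with no 3 mm step left. The height fell by about 3.4 mm from lid 1 to lid 5. It dropped a little faster towards the lid 5 end, which I put down to the board tilting on its sponge.
- **Roller:** It seated at the same tool height (66.5 mm) where I had gripped it, and the final pictures show it hanging as at the start. The bystanders I could see lie where they were at the start.
- **Check that disagreed:** Comparing before and after pictures, I expected lids that had gone home to shift about 0.55 px. Lids 1–4 shifted by 0.2–0.4 px, but lid 5 gave −0.1 px. That is too fine for these cameras to settle, so for lid 5 I relied on the force and height readings.

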